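Press the lid on a storage pot with a slide-through lid press

TASK

The pot in the lid press has its lid only set on loosely. Slide the carrier along its rails until it clicks into the middle stop under the press head, pull the red-balled lever all the way down so that the plate presses the lid fully home, and raise the lever fully again. Then slide the carrier on until it clicks into the far (left) stop, lift the pot out and set it down gently, upright on the floor of the wooden tray beside the two finished pots, leaving everything else as it stands.

Things in the scene. Friction and masses are not known exactly. Their poses are not given: they have to be found in the camera images.
- press: Lid press, white C-shaped frame on an aluminium bed, fixed. Origin: on the worktop under the head, at the middle stop; y axis along the rails to the far (left) stop, x to the column at the back (from x 56 mm), z up. Bed x -58 to 98, y -180 to 180 mm. Head x -34 to 68, y -28 to 28, z 119 to 185 mm; below it the pressing plate, 68 mm diameter, underside at z 110 raised, 92 lowered.
- carrier (a joint): Position of the carrier along the rails in m: 0 at the loading stop (right, where it starts), 0.11 at the middle stop under the head, 0.22 at the far stop (left). A sprung ball drops between two rollers at each stop: about 7 N to push it out of or into one, 1.5 N in between; it draws itself true from within 4 mm.
- carrier_knob (a point): Grip height on the axis of the carrier's upright black push knob (16 to 20 mm diameter, 40 mm tall, top 15 mm above this point), 90 mm in front (press -x) of the nest's centre, 62 mm above the worktop. The 6 mm thick bracket below it has its top 25 mm below this point.
- carrier_nest (a point): Centre of the floor of the carrier's blue round nest, 38 mm above the worktop; the nest's ring is 13 mm high, 65 mm inside diameter, 76 mm outside.
- press_lever (a joint): Angle of the press lever in rad: 0 fully raised (nearly upright), 1.3 fully lowered (nearly level, pointing to the front). It stays where it is left; moving it takes about 3 N at the ball, pressing the lid about 3 N more.
- lever_ball (a point): Centre of the red ball (26 mm diameter) at the lever's end, 85 mm from the pivot. It swings in the press's x-z plane: at lever angle q it is 85 mm x cos(1.4 - q) in front (press -x) of the pivot and 85 mm x sin(1.4 - q) above it, so 14 in front and 84 above when raised, 85 in front and 8 above when lowered.
- lever_pivot (a point): Pivot of the lever, on the head 167 mm above the worktop at the press's x = y = 0; the lever turns about the press's y axis.
- pot: White round storage pot, 60 mm diameter, with a green lid of 65 mm diameter; 60 mm tall with the lid loose (an orange seal shows under it), 54 mm with it pressed home; about 0.18 kg. Origin: centre of its underside. It starts in the carrier's nest.
- pot_lid (a joint): How far the pot's lid has been pressed down, in m: 0 loose (6 mm proud), 0.006 fully home. It needs about 12 N and stays where it is.
- tray: Wooden tray, fixed, 135 (x) x 270 (y) x 38 mm (z), walls 8 mm, floor 6 mm thick. Origin: centre of its underside. Its +y half is empty and points towards the robot; two finished pots stand in its -y half.
- pot_b: Finished pot like the first (60 mm diameter, lid 65 mm, 54 mm tall), in the tray's far end. Origin: centre of its underside.
- pot_c: Second finished pot, same size, near the tray's middle. Origin: centre of its underside.
- spice_red: Spice jar with a red lid, 45 mm diameter, 109 mm tall, behind the press. Origin: centre of its underside.
- spice_yellow: Spice jar with a yellow lid, 44 mm diameter, 100 mm tall, behind the press. Origin: centre of its underside.
- tin_beans: Green and gold tin, 75 mm diameter, 58 mm tall, behind the press. Origin: centre of its underside.
- mug_dark: Dark stoneware mug, 92 x 121 x 94 mm, behind the press on the right. Origin: middle of its underside.
Not all that is in view belongs to the job. What is shaped like the pot but black is not meant.

How it is judged (in metres and radians):
On the way, in this order (a step that is already met when the one before it is completed fails the run):
1. the carrier rests in the middle stop (within 3 mm) with the pot in its nest, lever raised, lid still loose (value of joint carrier between 0.107 and 0.113 m and distance between pot and carrier_nest below 0.008 m and value of joint press_lever below 0.2 rad and value of joint pot_lid below 0.002 m and velocity of joint carrier below 0.02 m/s), for 0.2 s.
2. the lever is fully lowered (1.2 rad or more) with the carrier in the middle stop, and the lid is pressed home (5 mm or more of 6) (value of joint carrier between 0.107 and 0.113 m and distance between pot and carrier_nest below 0.008 m and value of joint press_lever above 1.2 rad and value of joint pot_lid above 0.005 m), for 0.2 s.
3. the lever is fully raised again (below 0.15 rad) with the carrier still in the middle stop (value of joint carrier between 0.107 and 0.113 m and distance between pot and carrier_nest below 0.008 m and value of joint press_lever below 0.15 rad), for 0.2 s.
4. the carrier rests in the far stop (within 3 mm) with the closed pot in its nest, lever still raised (value of joint carrier between 0.217 and 0.223 m and distance between pot and carrier_nest below 0.008 m and value of joint press_lever below 0.15 rad and value of joint pot_lid above 0.005 m and velocity of joint carrier below 0.02 m/s), for 0.2 s.
At the end, for the whole second after the job is handed in: The pot, its lid at least 5 of 6 mm down, stands upright (0.08 rad) and still on the tray floor beside the finished pots (within 35 mm of the tray centre line, 20 to 105 mm along +y); the carrier rests in the far stop (3 mm), the lever is raised (below 0.15 rad) (x of pot in the frame of tray between -0.035 and 0.035 m and y of pot in the frame of tray between 0.02 and 0.105 m and z of pot in the frame of tray between 0.002 and 0.01 m and angle between pot's own z axis and vertical below 0.08 rad and value of joint pot_lid above 0.005 m and linear speed of pot below 0.02 m/s and value of joint carrier between 0.217 and 0.223 m and value of joint press_lever below 0.15 rad); the robot touches nothing.
It fails at once if a finished pot moved more than 15 mm or tipped (distance of any of pot_b, pot_c from where it was at the start of the episode above 0.015 m or angle between any of pot_b, pot_c's own z axis and vertical above 0.3 rad).
It fails at once if a spice jar, the tin or the mug moved more than 15 mm (distance of any of spice_red, spice_yellow, tin_beans, mug_dark from where it was at the start of the episode above 0.015 m).
It fails at once if the pot tipped (more than 0.4 rad) or dropped or flung (faster than 0.8 m/s) (angle between pot's own z axis and vertical above 0.4 rad or linear speed of pot above 0.8 m/s).
It also fails if it takes over 72 s, if anything falls off the work surface, if the arm or the gripper's body presses on something with over 40 N, if the wrist force passes 120 N, or if a joint passes its speed limit or range.

ROBOT

A 6-joint arm with a two-finger parallel gripper is mounted at the origin on a cart in front of the work surface, level with it; the furniture and walls round the work are solid. World frame = base frame: x ahead of the robot, y to its left, z up, the work surface at z = 0. Lengths are in m, angles in degrees, forces in N, time in s.
With the tool pointing down it reaches from about 0.375 to 0.925 m from the base axis. Payload 5.7 kg.
Tool frame: the origin (TCP) lies between the finger pads; the fingertips stand ctrl.nose_length ahead of it and the grasp point (between the pads) lies 11 mm behind it (ctrl.nose_length is the distance from the TCP to the fingertips, in m); z points along the fingers, y is the line along which they close (so a half turn about z gives the same grasp; the last joint's range is limited). The gripper opens to 88 mm and grips with 3 to 60 N. Pads are 20 mm wide; open, the fingers measure 115 mm over their backs; the gripper's body (75 mm by 178 mm) begins 61 mm behind the grasp point.
Start: joints at [-81.48, 20.558, 86.54, -0, 72.909, -6.595], TCP at [0.156, -0.579, 0.203] pointing down, gripper open.
Joint ranges: [-170.27, 170.27], [-57.76, 135], [12.27, 136.19], [-55.21, 235.2], [11.17, 155.16], [-170.74, 170.74]. Speed limits (degrees/s): [136.94, 136.94, 180, 180, 180, 180].

INTERFACE

Orientations are given as [roll, pitch, yaw] about the fixed x, y, z axes, in that order (R = Rz(yaw) Ry(pitch) Rx(roll)).
In Python, from workcell import state, cams, job, ctrl gives the robot as it stands.
- The arm moves only by the tool step_arm, never from a script. Its arguments are lists of equal length, an entry for each row: "gripper": the opening, from 0 (shut) to 1 (fully open); "travel": the shift along the tool's x, y, z normalised to -1 to 1, where 1 is 0.04 m, a list of three; "turn": the turn about the tool's z normalised to -1 to 1, where 1 is 8 degrees. A call has 1 to 12 rows; each row shifts and turns the commanded pose from where the row before left it, along the tool's axes as they then stand; what a row does not reach is not made up. A row lasts 1/10 s, in which the tool goes at most 50 mm and 8.59 degrees, less where a joint would pass 70% of its speed; a pose out of reach is approached as far as the arm can. A call with a number of a shift or a turn outside -1 to 1 is refused whole. A call with a gripper value outside its range is refused whole. The fingers move at their own pace and stop on an object; the grip force is fixed at half the most. Time passes only in rows, so rows that do not move let the fingers close. It gives the time, the measured TCP pose, the force, the opening and the grip force at its end, in the units of the state.
- state(): the state, without advancing time (a new reading comes with each control period).
- cams.snapshot(name): name is "scene" or "top" or "wrist"; returns a dict with "color" (400x640x3 uint8, red, green, blue), "fx", "fy", "cx", "cy" (pixels), "dist_coeffs" ([k1, k2, p1, p2, k3] as OpenCV has them; the pictures are not rectified), "xyz" and "orientation" of the camera in the world. Camera axes: x right, y up, looking along -z (the intrinsics and any distortion apply to the point x, -y, -z); pixel columns grow to the right and rows downward; lengths in m; the calibration is good to about 2 mm. A picture is of the moment at which its call begins. There is no depth.
- job.job_done(): hands the job in; it is judged then, once.
Trained networks look in a picture, given as the dict that the camera call returned (one of the last four; its "shot" number tells which), for a name from the list of things; names that differ only in an ending like _2 or _b are one class to them, and where a whole thing is asked for, a point or a joint stands for the part that bears it (a point fixed in the world has none). Each returns a list of dicts, best first, with "score" (0 to 1); they miss things now and then, are a little off and sometimes report something else, mostly with a low value. They report only what shows in the picture. A call takes as long as a camera call. They do not tell look-alikes from the thing itself.
- cams.boxes_of(picture, name): "at" ([column, row] in pixels, amid what is visible of it).
- cams.outline_of(picture, name): "pixels" (400x640 bool, what is visible of it) and "at" ([column, row] in pixels, amid what is visible of it).
The state is a dict: "clock": time; "joint_positions": joint angles; "qd": joint speeds; "joint_torque": joint torques, N m; "tool_pos": TCP position; "tcp_rot": TCP orientation; "force": force on the tool from outside, world axes, zero at the start; "moment": the same for the moment, N m; "gripper_width": finger opening in m; "grip_force": force on a finger pad.
Only numpy, scipy, OpenCV 4.12 (cv2) and the standard library are available. Lean on these libraries where they do the work, as an engineer would, in place of code of your own. Each camera call takes 0.05 s, during which the arm holds its last target. There are 200 camera calls.

## Working session

There is one attempt and no reset: what is moved stays moved. The work goes in short steps, Python scripts to look and compute and a tool call to move; the robot and the scene stay as the last step left them, time stands still between calls to the robot, and variables do not carry over. Pictures are saved under pics/ and viewed, at most 10 in all, crops included, and the job is handed in when it is done.

Besides the shell and the picture viewer there is one more tool, called after "Request:" by a JSON object that holds its "method" and its "body", one argument or row to a line. step_arm: Moves the arm, as the interface text tells. Its arguments: {"type":"object","properties":{"gripper":{"type":"array"},"travel":{"type":"array"},"turn":{"type":"array"}},"required":["gripper","travel","turn"]}

```bash
mkdir -p pics
cat > h.py <<'E'
import numpy as np, cv2
from scipy.spatial.transform import Rotation as R
from workcell import state,cams,job,ctrl
def camR(p):
    o=p["orientation"]; o=np.array(o,float)
    return R.from_euler('xyz',o,degrees=True).as_matrix() if o.shape==(3,) else (o if o.shape==(3,3) else R.from_quat(o).as_matrix())
def K(p): return np.array([[p["fx"],0,p["cx"]],[0,p["fy"],p["cy"]],[0,0,1.]])
def ray(p,uv):
    n=cv2.undistortPoints(np.array([[uv]],float),K(p),np.array(p["dist_coeffs"],float))[0,0]
    return camR(p)@np.array([n[0],-n[1],-1.])
def at_z(p,uv,z):
    d=ray(p,uv); o=np.array(p["xyz"]); return o+d*(z-o[2])/d[2]
def proj(p,X):
    c=(np.atleast_2d(X)-np.array(p["xyz"]))@camR(p)
    c=c*[1,-1,-1]
    return cv2.projectPoints(c.reshape(-1,1,3),np.zeros(3),np.zeros(3),K(p),np.array(p["dist_coeffs"],float))[0].reshape(-1,2)
def tri(l):
    A=np.zeros((3,3));b=np.zeros(3)
    for p,uv in l:
        d=ray(p,uv);d/=np.linalg.norm(d);M=np.eye(3)-np.outer(d,d);A+=M;b+=M@np.array(p["xyz"])
    return np.linalg.solve(A,b)
def save(p,n): cv2.imwrite('pics/'+n,p["color"][:,:,::-1])
E
python3 - <<'E'
from h import *
print(state(),ctrl.nose_length)
for c in("scene","top"):
    p=cams.snapshot(c); save(p,c+'0.png'); print(c,p["xyz"],p["orientation"],p["fx"])
    for n in "carrier_knob carrier_nest lever_ball lever_pivot press pot tray pot_b".split():
        print(n,[(np.round(b["at"],1).tolist(),round(b["score"],2)) for b in cams.boxes_of(p,n)][:4])
E
```

```text
{'clock': 0.0, 'joint_positions': array([-8.14796233e+01,  2.05973949e+01,  8.65981224e+01, -4.75591158e-04,
        7.29090223e+01, -6.59392547e+00]), 'qd': array([-0.0188245 , -0.04124493,  0.00540051,  0.04211348,  0.08519074,
        0.00497107]), 'joint_torque': array([ 9.41908511e-04, -5.15375948e+01, -2.70729142e+01,  6.75690989e-02,
        3.51202651e-02, -1.37155589e-04]), 'tool_pos': array([ 0.15633686, -0.57852279,  0.20182099]), 'tcp_rot': array([-1.79896100e+02, -1.15531372e-02,  1.51144319e+01]), 'force': array([-0.31750065,  0.21267185, -0.34448164]), 'moment': array([-0.02088992,  0.03788683,  0.01737205]), 'grip_force': 0.0, 'gripper_width': 0.08784042633805808} 0.008
scene [-0.1728497   0.4586127   0.99270925] [  46.81868402   -0.54392498 -120.70757754] 448.2676981948743
carrier_knob [([380.1, 237.6], 0.91)]
carrier_nest [([379.2, 235.1], 0.64)]
lever_ball [([354.8, 198.4], 0.62)]
lever_pivot [([342.9, 240.9], 0.82)]
press [([339.3, 239.8], 0.69)]
pot [([387.9, 221.2], 0.96), ([259.9, 260.8], 0.93), ([244.9, 241.0], 0.75)]
tray [([353.3, 194.6], 0.7), ([262.3, 278.8], 0.57)]
pot_b [([387.9, 221.2], 0.96), ([259.9, 260.8], 0.93), ([244.9, 241.0], 0.75)]
top [0.47787092 0.01525065 1.3824729 ] [  4.5726287   -0.10626578 -89.05119761] 453.89184354928733
carrier_knob [([373.9, 226.2], 0.84)]
carrier_nest [([379.0, 227.5], 0.88), ([330.4, 133.2], 0.55)]
lever_ball [([344.7, 205.4], 0.61)]
lever_pivot [([342.1, 201.8], 0.58)]
press [([344.1, 204.8], 0.88), ([346.3, 208.2], 0.7)]
pot [([380.9, 215.4], 0.97), ([353.3, 272.4], 0.86), ([255.9, 185.5], 0.69)]
tray [([246.8, 203.4], 0.8)]
pot_b [([380.9, 215.4], 0.97), ([353.3, 272.4], 0.86), ([255.9, 185.5], 0.69)]
```

View pics/scene0.png

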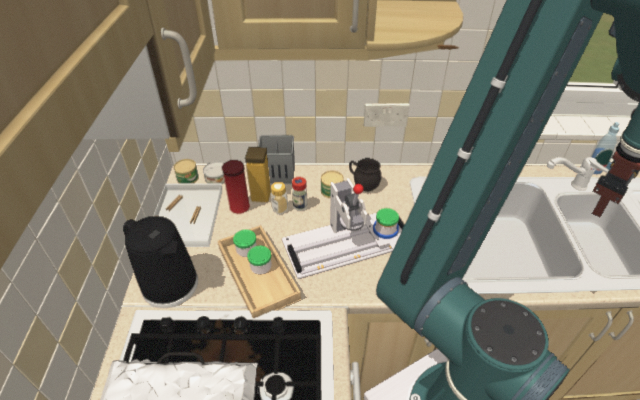

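```bash
python3 -c "
import cv2
a=cv2.imread('pics/top0.png');cv2.imwrite('pics/top0c.png',cv2.resize(a[110:310,190:430],None,fx=3,fy=3,interpolation=cv2.INTER_CUBIC))"
```

```text
(no output)
```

View pics/top0c.png

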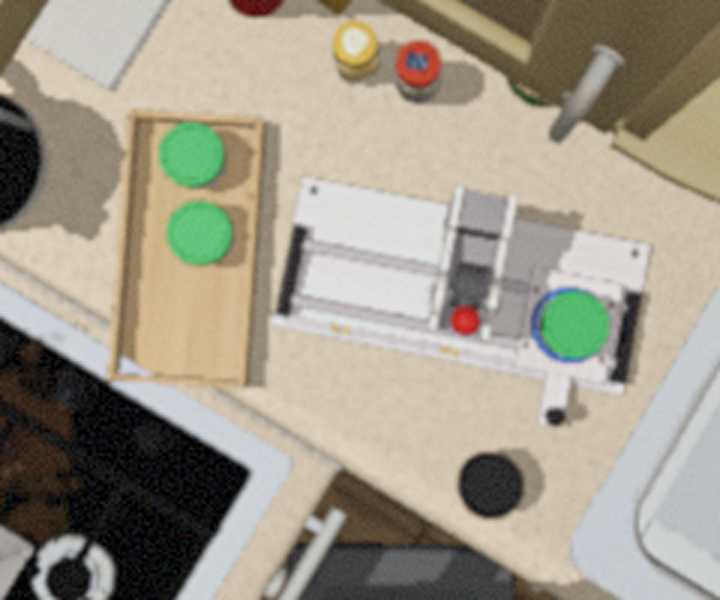

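The scene picture shows the press at (340,240), the pot with its green lid at (388,221), the tray at (262,275) holding two green-lidded pots, and the red ball at (358,189). In the top picture there are three candidates for the pot. The green lid with the blue ring at (382,218) sits in the carrier nest, so that is the one meant. The black cylinder at (353,272) is the look-alike, and the two green lids at (254,162) and (257,187) are in the tray, so they are finished pots. The knob is at (375,248).

```bash
cat > m.py <<'E'
from h import *
from scipy.optimize import least_squares
T=cams.snapshot("top");S=cams.snapshot("scene")
def blobs(p,kind):
    h=cv2.cvtColor(p["color"],cv2.COLOR_RGB2HSV).astype(int);H,s,v=h[...,0],h[...,1],h[...,2]
    m={'g':(H>50)&(H<80)&(s>110)&(v>80),'r':((H<6)|(H>174))&(s>150)&(v>110)}[kind]
    n,_,st,c=cv2.connectedComponentsWithStats(m.astype(np.uint8))
    return [(c[i].round(1).tolist(),int(st[i,4])) for i in range(1,n) if st[i,4]>15]
E
python3 - <<'E'
from m import *
for n,p in(("T",T),("S",S)):
    print(n,'g',blobs(p,'g'),'r',blobs(p,'r'))
g=lambda x,y:(190+x/3-.33,110+y/3-.33)
print('knobtop',at_z(T,g(555,415),.077),'ball',at_z(T,g(465,320),.251))
for q in [(131,113),(264,119),(246,384),(111,377)]: print('tray',at_z(T,g(*q),.038))
for q in [(303,178),(650,243),(622,391),(275,322)]: print('bed',at_z(T,g(*q),.02))
E
```

```text
T g [([253.6, 161.1], 333), ([256.3, 187.3], 326), ([381.3, 217.9], 375)] r [([329.2, 131.4], 109), ([344.8, 216.2], 63)]
S g [([387.1, 216.9], 299), ([244.4, 238.5], 309), ([259.0, 255.1], 349)] r [([298.6, 184.1], 111), ([235.9, 199.8], 351), ([358.0, 188.2], 71)]
knobtop [ 0.42105577 -0.13789576  0.077     ] ball [ 0.50554202 -0.04236343  0.251     ]
tray [0.71119444 0.282061   0.038     ]
tray [0.70755299 0.14970525 0.038     ]
tray [0.44452846 0.16092781 0.038     ]
tray [0.44935707 0.29317582 0.038     ]
bed [0.65131348 0.11083951 0.02      ]
bed [ 0.59146354 -0.23854484  0.02      ]
bed [ 0.44343144 -0.21092883  0.02      ]
bed [0.50606631 0.13557292 0.02      ]
```

Run:
```python
from m import *
ball=tri([(T,(344.8,216.2)),(S,(358.0,188.2))])
pot=tri([(T,(381.3,217.9)),(S,(387.1,216.9))])
print('ball',ball,'pot',pot,'potT',at_z(T,(381.3,217.9),.096))
for t,s in (((253.6,161.1),(244.4,238.5)),((256.3,187.3),(259,255.1))): print('pots',tri([(T,t),(S,s)]),at_z(T,t,.058))
# press fit
obs=[(T,(344.8,216.2),(-.0145,0,.251)),(S,(358,188.2),(-.0145,0,.251)),(T,(381.3,217.9),(0,-.11,.096)),(S,(387.1,216.9),(0,-.11,.095)),(T,(374.7,248),(-.09,-.11,.077))]
g=lambda x,y:(190+x/3-.33,110+y/3-.33)
for q,P in zip([(303,178),(650,243),(622,391),(275,322)],[(.098,.18,.02),(.098,-.18,.02),(-.058,-.18,.02),(-.058,.18,.02)]): obs.append((T,g(*q),P))
def W(a,P): c,s=np.cos(a[2]),np.sin(a[2]);return np.array([a[0]+c*P[0]-s*P[1],a[1]+s*P[0]+c*P[1],P[2]])
f=lambda a:np.concatenate([proj(p,W(a,P))[0]-uv for p,uv,P in obs])
r=least_squares(f,[.52,-.04,-.17],loss='soft_l1');a=r.x
print('press',a,np.degrees(a[2]),f(a).round(1).tolist())
for n,P in dict(knob=(-.09,-.11,.062),knobmid=(-.09,0,.062),knobfar=(-.09,.11,.062),nestfar=(0,.11,.038),ball=(-.0145,0,.251),balllow=(-.0845,0,.175)).items(): print(n,W(a,P).round(4))
```

```text
ball [ 0.50546641 -0.04342231  0.24937216] pot [ 0.50652566 -0.15505915  0.08987868] potT [ 0.50668445 -0.15385371  0.096     ]
pots [0.66872714 0.21812955 0.05104846] [0.66797283 0.21750411 0.058     ]
pots [0.59117372 0.20798762 0.05260384] [0.5908537  0.20745195 0.058     ]
press [ 0.52510331 -0.04595681 -0.1731494 ] -9.920729689226231 [0.3, -2.0, -1.5, -1.7, 0.2, 0.2, -0.1, -1.1, 0.3, 1.3, -1.2, -0.5, 0.5, 0.3, 0.8, 2.2, -2.0, 2.3]
knob [ 0.4175 -0.1388  0.062 ]
knobmid [ 0.4364 -0.0305  0.062 ]
knobfar [0.4554 0.0779 0.062 ]
nestfar [0.5441 0.0624 0.038 ]
ball [ 0.5108 -0.0435  0.251 ]
balllow [ 0.4419 -0.0314  0.175 ]
```

Request:
{"method": "step_arm", "body": {
  "gripper": [1,1,1,1,1,1,1,1,1,1,1,1],
  "travel": [
    [0,0,0],
    [0,0,0],
    [0,0,0],
    [0,0,0],
    [0.5,-1,0],
    [0.5,-1,0],
    [0.5,-1,0],
    [0.5,-1,0],
    [0.5,-1,0],
    [0.5,-1,0],
    [0.5,-1,0],
    [0,-1,0]
  ],
  "turn": [0.78,0.78,0.78,0.78,0,0,0,0,0,0,0,0]
}}

```text
clock: 2.3
tool_pos: [0.3515, -0.2872, 0.2031]
tcp_rot: [180.0, -0.1, -9.8]
force: [0.3, -0.3, -0.9]
gripper_width: 0.088
grip_force: 0.0
```

Request:
{"method": "step_arm", "body": {
  "gripper": [1,1,1,1,1,1,1],
  "travel": [
    [0.2,-1,0.2],
    [0.2,-0.9,0.2],
    [0.1,-0.8,0.2],
    [0,-0.6,0.2],
    [0,-0.3,0.1],
    [0,0,0],
    [0,0,0]
  ],
  "turn": [0,0,0,0,0,0,0]
}}

```text
clock: 3.0
tool_pos: [0.3938, -0.1502, 0.167]
tcp_rot: [180.0, -0.0, -9.8]
force: [-0.9, -0.7, -0.3]
gripper_width: 0.0879
grip_force: 0.0
```

Run:
```python
from h import *
s=state();print(s["tool_pos"],s["tcp_rot"],s["joint_positions"].round(1))
p=cams.snapshot("wrist");save(p,"w1.png");print(p["xyz"],p["orientation"])
for n in("carrier_knob","pot","lever_ball"):print(n,[(np.round(b["at"],1).tolist(),round(b["score"],2)) for b in cams.boxes_of(p,n)][:3])
print(proj(p,[[.4175,-.1388,.077],[.421,-.138,.077],[.5067,-.154,.098]]))
```

```text
[ 0.393763   -0.150208    0.16699728] [ 1.79959976e+02 -3.63243083e-02 -9.81620324e+00] [-30.3   8.1 110.   -0.   61.9  69.6]
[ 0.46815865 -0.1622704   0.34882326] [-1.59736173e+01 -2.16219613e-02 -9.98213976e+01]
carrier_knob [([308.2, 108.9], 0.84)]
pot [([298.2, 61.7], 0.91), ([257.6, 242.0], 0.69)]
lever_ball [([53.6, 27.4], 0.9)]
[[300.2509964  178.39141496]
 [298.58256095 174.59667078]
 [296.67077309  60.85857753]]
```

View pics/w1.png

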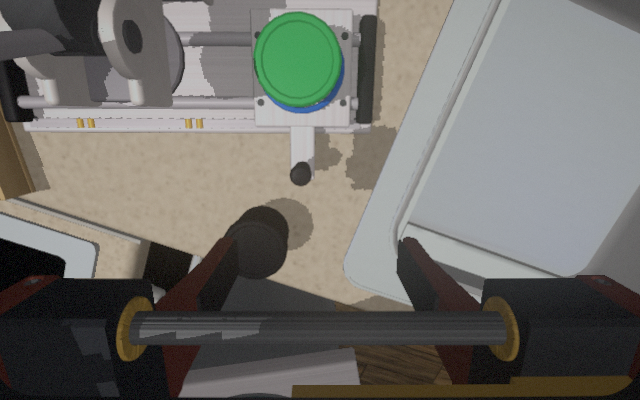

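The wrist picture shows the knob top at (300,173), the pot's green lid at (298,60) and the look-alike black pot at (262,240). The projected positions match these.

```bash
cat >> h.py <<'E'
def rel(X,tp=None,yaw=None):
    s=state(); d=np.array(X)-s["tool_pos"]; M=R.from_euler('xyz',s["tcp_rot"],degrees=True).as_matrix()
    return (M.T@d/.04).round(2)
E
python3 - <<'E'
from h import *
p=cams.snapshot("wrist")
k=at_z(p,(300.3,172.5),.077);l=at_z(p,(298.5,60),.098)
print(k,l,np.degrees(np.arctan2(*(l-k)[1::-1])),np.linalg.norm((l-k)[:2]))
print(at_z(p,(26,129),.02),at_z(p,(368,132),.02))
print(rel([k[0],k[1],.053]))
E
```

```text
[ 0.42251073 -0.14020171  0.077     ] [ 0.50699003 -0.15598887  0.098     ] -10.585118506766836 0.0859417644048331
[0.50455048 0.12877092 0.02      ] [ 0.44161043 -0.20998049  0.02      ]
[ 0.67 -0.38  2.85]
```

Request:
{"method": "step_arm", "body": {
  "gripper": [1,1,1,1,1,1,1,0.1,0.1,0.1,0.1,0.1],
  "travel": [
    [0.35,-0.2,0],
    [0.3,-0.18,0.4],
    [0,0,0.6],
    [0,0,0.6],
    [0,0,0.6],
    [0,0,0.4],
    [0,0,0.2],
    [0,0,0],
    [0,0,0],
    [0,0,0],
    [0,0,0],
    [0,0,0]
  ],
  "turn": [0.07,0,0,0,0,0,0,0,0,0,0,0]
}}

```text
clock: 4.45
tool_pos: [0.4221, -0.1392, 0.0553]
tcp_rot: [180.0, -0.1, -10.4]
force: [-0.5, -1.1, 0.7]
gripper_width: 0.0508
grip_force: 0.0
```

Request:
{"method": "step_arm", "body": {
  "gripper": [0.1,0.1,0.1,0.1,0.1,0.1],
  "travel": [
    [0,0,0],
    [0,0,0],
    [0,0,0],
    [0,0,0],
    [0,0,0],
    [0,0,0]
  ],
  "turn": [0,0,0,0,0,0]
}}

```text
clock: 5.05
tool_pos: [0.4226, -0.1387, 0.0557]
tcp_rot: [-179.9, -0.1, -10.5]
force: [-1.7, 6.6, 24.2]
gripper_width: 0.0093
grip_force: 11.2
```

Run:
```python
from h import *
s=state();print(s["force"],s["gripper_width"],s["grip_force"])
p=cams.snapshot("wrist");save(p,"w2.png")
k=at_z(p,(300.3,172.5),.077)
print(proj(p,[s["tool_pos"],s["tool_pos"]-[0,0,.008]]))
t=cams.snapshot("top");c=t["color"][200:280,320:420];cv2.imwrite('pics/t2.png',cv2.resize(c,None,fx=6,fy=6)[:,:,::-1])
```

```text
[-1.69859184  6.63764271 24.23986661] 0.009341270016656718 11.227106891475387
[[318.37808582 241.75381686]
 [318.35009782 236.90346368]]
```

View pics/w2.png

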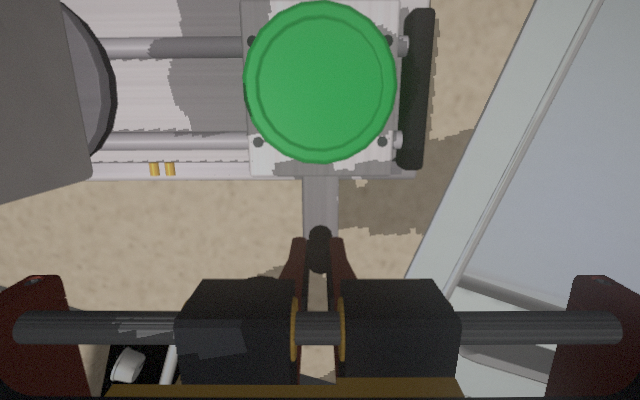

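Run:
```python
from h import *
p=cams.snapshot("wrist");s=state();M=R.from_euler('xyz',s["tcp_rot"],degrees=True).as_matrix()
for r in (231,236): 
  for z in(.077,.07): k=at_z(p,(320,r),z);print(k,(M.T@(k-s["tool_pos"])).round(4))
print(p["xyz"],M.T@(np.array(p["xyz"])-s["tool_pos"]))
l=at_z(p,(320,82),.098);print(l)
```

```text
[ 0.4373345  -0.14175723  0.077     ] [ 0.0149  0.0008 -0.0209]
[ 0.43474894 -0.14133021  0.07      ] [ 0.0122  0.0009 -0.0139]
[ 0.43452206 -0.14124335  0.077     ] [ 0.012   0.0008 -0.0209]
[ 0.43181423 -0.140794    0.07      ] [ 0.0093  0.0009 -0.0139]
[ 0.49681069 -0.15157992  0.23802234] [ 0.07548485 -0.00064449 -0.18178406]
[ 0.50904124 -0.15472566  0.098     ]
```

The picture shows the knob top at (320,236), further forward between the fingertips than I expected. The grasp has pinched the knob off-centre, so I'll open and re-measure.

Request:
{"method": "step_arm", "body": {
  "gripper": [0.7,0.7,0.7,0.7,0.7,0.7,0.7],
  "travel": [
    [0,0,0],
    [0,0,0],
    [0,0,0],
    [0,0,0],
    [0,0,0],
    [0,0,0],
    [0,0,0]
  ],
  "turn": [0,0,0,0,0,0,0]
}}

```text
clock: 5.9
tool_pos: [0.4215, -0.139, 0.0545]
tcp_rot: [-180.0, 0.0, -10.4]
force: [1.2, 0.1, -0.6]
gripper_width: 0.0599
grip_force: 0.0
```

Run:
```python
from h import *
s=state();print(s["force"],s["tool_pos"])
p=cams.snapshot("wrist");im=p["color"][150:350,200:440]
cv2.imwrite('pics/w3.png',cv2.resize(im,None,fx=3,fy=3)[:,:,::-1])
```

```text
[ 1.19693376  0.10874502 -0.63661716] [ 0.42151379 -0.13896157  0.05451495]
```

View pics/w3.png

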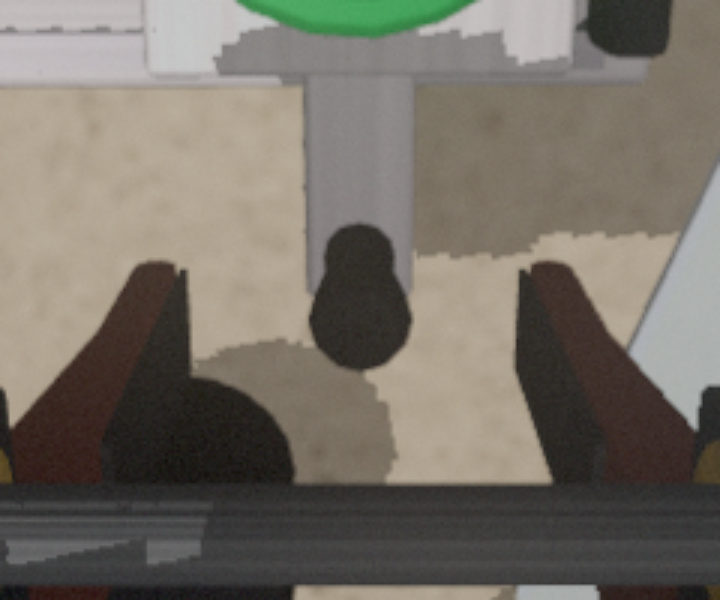

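The crop shows the tapered knob with its top centred at crop (360,318), which is full (320,256), and its base nearer the pot at crop (360,255). The grey bracket lies below it.

Run:
```python
from h import *
p=cams.snapshot("wrist");s=state();M=R.from_euler('xyz',s["tcp_rot"],degrees=True).as_matrix()
g=lambda x,y:(200+x/3-.33,150+y/3-.33)
def q(n,uv,z): k=at_z(p,uv,z);print(n,k.round(4),(M.T@(k-s["tool_pos"])).round(4))
q('top',g(360,318),.077);q('topL',g(310,318),.077);q('topR',g(411,318),.077);q('baseback',g(360,224),.037)
q('tipL',g(187,270),s["tool_pos"][2]-.008);q('tipR',g(518,270),s["tool_pos"][2]-.008);q('brL',g(303,290),.037);q('brR',g(413,290),.037);q('base L',g(325,255),.037);q('baseR',g(394,255),.037)
```

```text
top [ 0.4227 -0.1398  0.077 ] [ 0.0012  0.0006 -0.0224]
topL [ 0.4243 -0.1309  0.077 ] [ 0.0012 -0.0084 -0.0224]
topR [ 0.421  -0.1489  0.077 ] [ 0.0012  0.0098 -0.0224]
baseback [ 0.4264 -0.1408  0.037 ] [0.005  0.0009 0.0176]
tipL [ 0.4262 -0.1034  0.0466] [-0.0019 -0.0358  0.008 ]
tipR [ 0.4135 -0.1724  0.0466] [-0.0019  0.0343  0.008 ]
brL [ 0.4133 -0.1254  0.037 ] [-0.0106 -0.0118  0.0176]
brR [ 0.4088 -0.1497  0.037 ] [-0.0106  0.0128  0.0176]
base L [ 0.4206 -0.1319  0.037 ] [-0.0022 -0.0068  0.0176]
baseR [ 0.4179 -0.1469  0.037 ] [-0.0022  0.0085  0.0176]
```

Request:
{"method": "step_arm", "body": {
  "gripper": [0.14,0.14,0.14,0.14,0.14,0.14,0.14,0.14],
  "travel": [
    [0,0,0],
    [0,0,0],
    [0,0,0],
    [0,0,0],
    [0,0,0],
    [0,0,0],
    [0,0,0],
    [0,0,0]
  ],
  "turn": [0,0,0,0,0,0,0,0]
}}

```text
clock: 6.8
tool_pos: [0.4226, -0.1384, 0.0556]
tcp_rot: [-179.9, -0.1, -10.5]
force: [-0.5, 6.2, 20.6]
gripper_width: 0.0124
grip_force: 9.5
```

Request:
{"method": "step_arm", "body": {
  "gripper": [0.14,0.14,0.14,0.14,0.14,0.14,0.14,0.14,0.14,0.14,0.14,0.14],
  "travel": [
    [0,-0.1,0],
    [0,-0.15,0],
    [0,-0.2,0],
    [0,-0.2,0],
    [0,-0.2,0],
    [0,-0.2,0],
    [0,-0.2,0],
    [0,-0.2,0],
    [0,-0.2,0],
    [0,-0.2,0],
    [0,-0.2,0],
    [0,-0.2,0]
  ],
  "turn": [0,0,0,0,0,0,0,0,0,0,0,0]
}}

```text
clock: 8.0
tool_pos: [0.439, -0.0518, 0.0562]
tcp_rot: [179.9, -0.1, -10.3]
force: [-4.1, -6.8, 17.7]
gripper_width: 0.0122
grip_force: 9.5
```

Request:
{"method": "step_arm", "body": {
  "gripper": [0.14,0.14,0.14,0.14,0.14,0.14,0.14],
  "travel": [
    [0,-0.15,0],
    [0,-0.15,0],
    [0,-0.1,0],
    [0,-0.1,0],
    [0,0,0],
    [0,0,0],
    [0,0,0]
  ],
  "turn": [0,0,0,0,0,0,0]
}}

```text
clock: 8.7
tool_pos: [0.4429, -0.0299, 0.0562]
tcp_rot: [-179.9, -0.1, -10.5]
force: [-0.6, 5.3, 18.2]
gripper_width: 0.0124
grip_force: 8.9
```

Request:
{"method": "step_arm", "body": {
  "gripper": [0.5,0.5,0.5,0.5,0.5,0.5],
  "travel": [
    [0,0,0],
    [0,0,0],
    [0,0,0],
    [0,0,0],
    [0,0,0],
    [0,0,0]
  ],
  "turn": [0,0,0,0,0,0]
}}

```text
clock: 9.3
tool_pos: [0.443, -0.0301, 0.0562]
tcp_rot: [-179.9, -0.2, -10.4]
force: [-2.0, 4.5, 17.9]
gripper_width: 0.0444
grip_force: 9.0
```

Run:
```python
from h import *
p=cams.snapshot("wrist");s=state();M=R.from_euler('xyz',s["tcp_rot"],degrees=True).as_matrix();print(s["tool_pos"])
save(p,'w4.png')
```

```text
[ 0.44298358 -0.03017142  0.05623087]
```

View pics/w4.png

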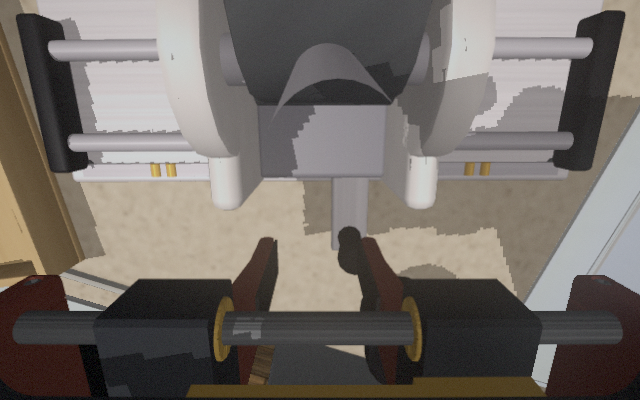

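The picture shows the bracket and knob at (350,235), about 15 mm short of the head's centre line at about (322,150). The upward force stays on after opening, so the fingertips must be resting on the bracket and dragging it. I'll raise a little and close again.

Request:
{"method": "step_arm", "body": {
  "gripper": [0.5,0.5,0.5,0.05,0.05,0.05,0.05,0.05,0.05,0.05],
  "travel": [
    [0,0,-0.12],
    [0,0,-0.1],
    [0,0,0],
    [0,0,0],
    [0,0,0],
    [0,0,0],
    [0,0,0],
    [0,0,0],
    [0,0,0],
    [0,0,0]
  ],
  "turn": [0,0,0,0,0,0,0,0,0,0]
}}

```text
clock: 10.35
tool_pos: [0.4415, -0.0308, 0.0634]
tcp_rot: [-180.0, 0.0, -10.4]
force: [0.4, -0.1, -0.0]
gripper_width: 0.0044
grip_force: 0.0
```

```bash
cat > kn.py <<'E'
from h import *
s=state();M=R.from_euler('xyz',s["tcp_rot"],degrees=True).as_matrix();print(s["tool_pos"],s["force"],s["gripper_width"],s["grip_force"])
p=cams.snapshot("wrist")
for n in("carrier_knob","pot","press"):print(n,[(np.round(b["at"],1).tolist(),round(b["score"],2)) for b in cams.boxes_of(p,n)][:2])
t=cams.snapshot("top")
for n in("carrier_knob","pot","carrier_nest","lever_ball"):print(n,[(np.round(b["at"],1).tolist(),round(b["score"],2)) for b in cams.boxes_of(t,n)][:3])
c=p["color"].astype(int)
m=(c.max(2)<75); 
# bracket edges: row just under bed
for r in (190,195,200,205): print(r,[int(x) for x in c[r,300:400].sum(1)[::4]])
save(p,'k.png')
E
python3 kn.py
```

```text
[ 0.44150992 -0.03079535  0.06343756] [ 0.3758992  -0.07863222 -0.00549435] 0.0043996501349864384 0.0
carrier_knob [([348.3, 216.1], 0.74)]
pot [([399.3, 278.9], 0.81)]
press [([316.6, 47.6], 0.59), ([349.2, 207.8], 0.45)]
carrier_knob [([361.0, 216.7], 0.67), ([257.1, 186.7], 0.46)]
pot [([253.4, 161.8], 0.94), ([257.6, 187.4], 0.89), ([350.3, 276.9], 0.71)]
carrier_nest [([363.6, 218.6], 0.54)]
lever_ball [([327.0, 132.8], 0.7), ([346.3, 208.8], 0.65), ([259.3, 188.2], 0.19)]
190 [494, 497, 356, 350, 341, 357, 348, 341, 390, 400, 403, 576, 572, 571, 422, 422, 385, 356, 333, 326, 356, 349, 351, 351, 410]
195 [490, 486, 404, 349, 353, 351, 348, 343, 397, 400, 411, 575, 568, 530, 417, 416, 382, 341, 343, 351, 349, 347, 350, 351, 350]
200 [489, 480, 464, 351, 353, 350, 354, 342, 393, 397, 479, 571, 553, 508, 427, 419, 376, 338, 339, 346, 345, 334, 355, 359, 351]
205 [487, 469, 341, 342, 338, 342, 353, 339, 389, 395, 398, 403, 410, 400, 418, 413, 375, 334, 345, 347, 355, 346, 337, 335, 350]
```

```bash
python3 -c "
import cv2
a=cv2.imread('pics/k.png');cv2.imwrite('pics/kc.png',cv2.resize(a[150:300,220:420],None,fx=4,fy=4,interpolation=cv2.INTER_CUBIC))"
```

```text
(no output)
```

View pics/kc.png

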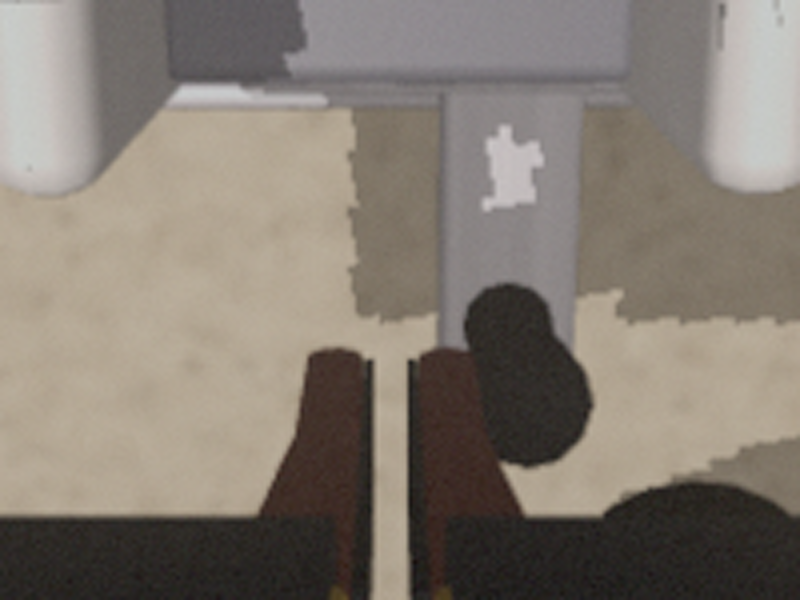

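The crop shows the knob outside and to the right of the fingers, top at full (354,251). So the fingertips were riding on top of the knob. The real tip height must be about 20 mm above what I assumed. The tip spacing in the picture (70 mm against 60 mm reported) agrees with that.

Run:
```python
from h import *
p=cams.snapshot("wrist");s=state();M=R.from_euler('xyz',s["tcp_rot"],degrees=True).as_matrix()
g=lambda x,y:(220+x/4-.4,150+y/4-.4)
def q(n,uv,z,p=p): k=at_z(p,uv,z);print(n,k.round(4),(M.T@(k-s["tool_pos"])).round(4))
q('knob',g(537,407),.077)
for z in(.055,.075,.084):
  q('tipL',g(308,352),z);q('tipR',g(474,352),z)
q('brL',g(441,200),.037);q('brR',g(580,200),.037)
t=cams.snapshot("top");q('decoy',(353,272),.06,t)
```

```text
knob [ 0.4377 -0.0506  0.077 ] [-0.0002  0.0202 -0.0135]
tipL [ 0.4434 -0.0171  0.055 ] [-0.0006 -0.0138  0.0085]
tipR [ 0.4386 -0.043   0.055 ] [-0.0006  0.0126  0.0085]
tipL [ 0.451  -0.0199  0.075 ] [ 0.0074 -0.0124 -0.0115]
tipR [ 0.4468 -0.0431  0.075 ] [ 0.0074  0.0112 -0.0115]
tipL [ 0.4545 -0.0211  0.084 ] [ 0.011  -0.0118 -0.0205]
tipR [ 0.4504 -0.0432  0.084 ] [ 0.011   0.0106 -0.0205]
brL [ 0.4594 -0.042   0.037 ] [0.0196 0.0078 0.0265]
brR [ 0.4551 -0.065   0.037 ] [0.0196 0.0312 0.0265]
decoy [ 0.3508 -0.078   0.06  ] [-0.0807  0.0628  0.0035]
```

Request:
{"method": "step_arm", "body": {
  "gripper": [0.05,0.7,0.7,0.7,0.7,0.7,0.7,0.7,0.7,0.7,0.7,0.7],
  "travel": [
    [0,0,-0.4],
    [0,0,0],
    [0,0.25,0],
    [0,0.25,0],
    [0,0,0],
    [0,0,0],
    [0,0,0],
    [0,0,0],
    [0,0,0.3],
    [0,0,0.4],
    [0,0,0.35],
    [0,0,0.2]
  ],
  "turn": [0,0,0,0,0,0,0,0,0,0,0,0]
}}

```text
clock: 12.1
tool_pos: [0.4375, -0.0501, 0.0286]
tcp_rot: [-180.0, 0.1, -10.4]
force: [-1.3, 0.2, 0.4]
gripper_width: 0.0614
grip_force: 0.0
```

Request:
{"method": "step_arm", "body": {
  "gripper": [0.05,0.05,0.05,0.05,0.05,0.05,0.05,0.05],
  "travel": [
    [0,0,0],
    [0,0,0],
    [0,0,0],
    [0,0,0],
    [0,0,0],
    [0,0,0],
    [0,0,0],
    [0,0,0]
  ],
  "turn": [0,0,0,0,0,0,0,0]
}}

```text
clock: 12.9
tool_pos: [0.4381, -0.0506, 0.0297]
tcp_rot: [180.0, -0.0, -10.4]
force: [-0.7, -0.8, 3.8]
gripper_width: 0.0177
grip_force: 30.0
```

Request:
{"method": "step_arm", "body": {
  "gripper": [0.05,0.05,0.05,0.05,0.05,0.05,0.05],
  "travel": [
    [0,-0.12,0],
    [0,-0.12,0],
    [0,-0.1,0],
    [0,-0.1,0],
    [0,-0.05,0],
    [0,0,0],
    [0,0,0]
  ],
  "turn": [0,0,0,0,0,0,0]
}}

```text
clock: 13.6
tool_pos: [0.4416, -0.0314, 0.0297]
tcp_rot: [180.0, -0.0, -10.4]
force: [-1.4, -2.3, 5.8]
gripper_width: 0.0176
grip_force: 30.0
```

Request:
{"method": "step_arm", "body": {
  "gripper": [0.6,0.6,0.6,0.6,0.6,0.6,0.6],
  "travel": [
    [0,0,0],
    [0,0,0],
    [0,0,0],
    [0,0,0],
    [0,0,0],
    [0,0,0],
    [0,0,0]
  ],
  "turn": [0,0,0,0,0,0,0]
}}

```text
clock: 14.3
tool_pos: [0.4414, -0.0312, 0.0295]
tcp_rot: [-180.0, 0.0, -10.4]
force: [-0.1, -0.3, -0.1]
gripper_width: 0.0526
grip_force: 0.0
```

Run:
```python
from h import *
s=state();M=R.from_euler('xyz',s["tcp_rot"],degrees=True).as_matrix();print(s["tool_pos"],s["force"])
p=cams.snapshot("wrist");c=p["color"];save(p,'k2.png')
cv2.imwrite('pics/k2c.png',cv2.resize(c[0:300,140:500],None,fx=2,fy=2)[:,:,::-1])
```

```text
[ 0.44142439 -0.03116978  0.0294554 ] [-0.13305906 -0.25284072 -0.13016538]
```

View pics/k2c.png

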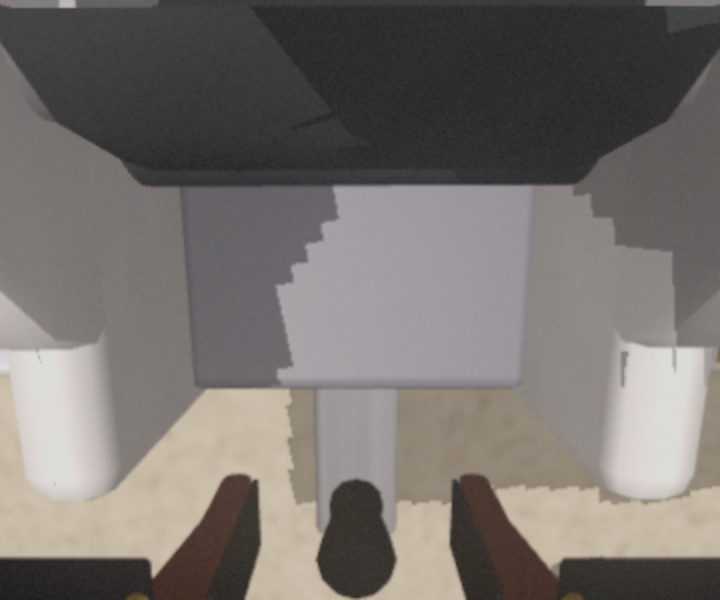

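The picture shows the bracket at crop column 357, in line with the head (190 to 525, centre 357). The knob stands clear between the open fingers and the carrier is in the middle stop. Next is the lever.

Request:
{"method": "step_arm", "body": {
  "gripper": [0.6,0.6,0.6,0.6,0.6,0.6,0.6,0.6,0.6,0.6],
  "travel": [
    [0,0,-0.5],
    [0,0,-0.9],
    [0,0,-0.9],
    [0,0,-0.9],
    [0,0,-0.9],
    [0,0,-0.9],
    [0,0,-0.9],
    [0,0,-0.6],
    [0,0,0],
    [0,0,0]
  ],
  "turn": [0,0,0,0,0,0,0,0,0,0]
}}

```text
clock: 15.35
tool_pos: [0.4413, -0.0312, 0.2893]
tcp_rot: [-180.0, -0.0, -10.4]
force: [0.1, -0.4, 0.2]
gripper_width: 0.0527
grip_force: 0.0
```

Run:
```python
from m import *
s=state();M=R.from_euler('xyz',s["tcp_rot"],degrees=True).as_matrix();print(s["tool_pos"],s["joint_positions"].round(1))
p=cams.snapshot("wrist");save(p,'b.png')
print(blobs(p,'r'),[(np.round(b["at"],1).tolist(),round(b["score"],2)) for b in cams.boxes_of(p,"lever_ball")][:3])
B=[b for b in blobs(p,'r')]
t=blobs(T,'r');print(t,blobs(S,'r'))
for b in B:
  for z in(.249,.251): k=at_z(p,b[0],z);print(b,k.round(4),(M.T@(k-s["tool_pos"])).round(4))
```

```text
[ 0.44036606 -0.03097784  0.28801282] [-13.    2.9  97.4   0.   79.9  87.4]
[([317.5, 128.5], 999)] [([319.7, 101.5], 0.71)]
[([329.3, 131.3], 109), ([344.7, 216.5], 68)] [([236.3, 197.2], 476), ([298.6, 184.2], 111), ([355.4, 189.9], 18)]
([317.5, 128.5], 999) [ 0.5049 -0.0423  0.249 ] [ 0.0656 -0.0005  0.0388]
([317.5, 128.5], 999) [ 0.505  -0.0423  0.251 ] [ 0.0657 -0.0005  0.0368]
```

Request:
{"method": "step_arm", "body": {
  "gripper": [0.6,0.6,0.6,0.6,0.6,0.6,0.6,0.6],
  "travel": [
    [0.6,0,0],
    [0.6,0,0],
    [0.44,0,0],
    [0,0,0.4],
    [0,0,0.5],
    [0,0,0.5],
    [0,0,0.4],
    [0,0,0.1]
  ],
  "turn": [0,0,0,0,0,0,0,0]
}}

```text
clock: 16.35
tool_pos: [0.5039, -0.0426, 0.2106]
tcp_rot: [-180.0, 0.3, -10.4]
force: [-0.0, 0.8, -0.7]
gripper_width: 0.0529
grip_force: 0.0
```

Request:
{"method": "step_arm", "body": {
  "gripper": [0.1,0.1,0.1,0.1,0.1,0.1,0.1],
  "travel": [
    [0,0,0],
    [0,0,0],
    [0,0,0],
    [0,0,0],
    [0,0,0],
    [0,0,0],
    [0,0,0]
  ],
  "turn": [0,0,0,0,0,0,0]
}}

```text
clock: 17.05
tool_pos: [0.5066, -0.0435, 0.2142]
tcp_rot: [180.0, -0.1, -10.4]
force: [-1.3, -1.7, 6.0]
gripper_width: 0.0244
grip_force: 30.0
```

Request:
{"method": "step_arm", "body": {
  "gripper": [0.1,0.1,0.1,0.1,0.1],
  "travel": [
    [-0.27,0,0.085],
    [-0.25,0,0.115],
    [-0.23,0,0.15],
    [-0.21,0,0.175],
    [0,0,0]
  ],
  "turn": [0,0,0,0,0]
}}

```text
clock: 17.55
tool_pos: [0.4657, -0.036, 0.1908]
tcp_rot: [180.0, 0.2, -10.4]
force: [0.6, -4.8, -4.4]
gripper_width: 0.0244
grip_force: 30.0
```

Request:
{"method": "step_arm", "body": {
  "gripper": [0.1,0.1,0.1,0.1,0.1,0.1,0.1,0.1,0.1,0.1,0.1],
  "travel": [
    [-0.19,0,0.205],
    [-0.16,0,0.225],
    [-0.13,0,0.24],
    [-0.095,0,0.26],
    [-0.055,0,0.23],
    [-0.03,0,0.21],
    [0,0,0.05],
    [0,0,0],
    [0,0,0],
    [0,0,0],
    [0,0,0]
  ],
  "turn": [0,0,0,0,0,0,0,0,0,0,0]
}}

```text
clock: 18.65
tool_pos: [0.4404, -0.0315, 0.1354]
tcp_rot: [180.0, 0.2, -10.4]
force: [-4.3, -6.3, 11.2]
gripper_width: 0.0249
grip_force: 30.0
```

Request:
{"method": "step_arm", "body": {
  "gripper": [0.1,0.1,0.1,0.1,0.1,0.1],
  "travel": [
    [0,0,0.08],
    [0,0,0.06],
    [0,0,0],
    [0,0,0],
    [0,0,0],
    [0,0,0]
  ],
  "turn": [0,0,0,0,0,0]
}}

```text
clock: 19.25
tool_pos: [0.4414, -0.0316, 0.1309]
tcp_rot: [180.0, 0.0, -10.4]
force: [-5.9, -5.7, 20.0]
gripper_width: 0.0243
grip_force: 30.0
```

Run:
```python
from m import *
s=state();print(s["tool_pos"],s["force"],s["gripper_width"])
p=cams.snapshot("wrist");save(p,'low.png')
b=blobs(p,'r');print(b,[at_z(p,x[0],.175).round(4) for x in b])
print(blobs(T,'r'),blobs(S,'r'))
```

```text
[ 0.4413823  -0.03161993  0.13093923] [-5.92095274 -3.77445137 21.05916556] 0.024394873466389595
[([319.5, 276.1], 1821)] [array([ 0.442 , -0.0321,  0.175 ])]
[([329.3, 131.4], 105)] [([298.6, 184.1], 112), ([236.3, 197.4], 460)]
```

Request:
{"method": "step_arm", "body": {
  "gripper": [0.1,0.1,0.1,0.1,0.1,0.1,0.1],
  "travel": [
    [0,0,-0.16],
    [0.03,0,-0.21],
    [0.055,0,-0.23],
    [0.095,0,-0.26],
    [0.13,0,-0.24],
    [0.16,0,-0.225],
    [0.19,0,-0.205]
  ],
  "turn": [0,0,0,0,0,0,0]
}}

```text
clock: 20.1
tool_pos: [0.4658, -0.036, 0.1894]
tcp_rot: [180.0, 0.3, -10.4]
force: [2.1, -5.6, -9.7]
gripper_width: 0.0244
grip_force: 30.0
```

Request:
{"method": "step_arm", "body": {
  "gripper": [0.1,0.1,0.1,0.1,0.1,0.1,0.1,0.1],
  "travel": [
    [0.21,0,-0.175],
    [0.23,0,-0.15],
    [0.25,0,-0.115],
    [0.27,0,-0.085],
    [0.1,0,0],
    [0.1,0,0],
    [0,0,0],
    [0,0,0]
  ],
  "turn": [0,0,0,0,0,0,0,0]
}}

```text
clock: 20.9
tool_pos: [0.5116, -0.0443, 0.2115]
tcp_rot: [180.0, 0.2, -10.4]
force: [-4.1, -4.2, 8.4]
gripper_width: 0.0246
grip_force: 30.0
```

Request:
{"method": "step_arm", "body": {
  "gripper": [0.1,0.1,0.1,0.1,0.1],
  "travel": [
    [0.12,0,0],
    [0.08,0,0],
    [0,0,0],
    [0,0,0],
    [0,0,0]
  ],
  "turn": [0,0,0,0,0]
}}

```text
clock: 21.4
tool_pos: [0.515, -0.0449, 0.2113]
tcp_rot: [180.0, 0.7, -10.4]
force: [-15.6, -2.3, 16.8]
gripper_width: 0.0244
grip_force: 30.0
```

Request:
{"method": "step_arm", "body": {
  "gripper": [0.6,0.6,0.6,0.6,0.6,0.6,0.6,0.6,0.6,0.6,0.6],
  "travel": [
    [0,0,0],
    [0,0,0],
    [0,0,0],
    [0,0,0],
    [0,0,0],
    [0,0,0],
    [0,0,-0.5],
    [0,0,-0.8],
    [0,0,-0.6],
    [0,0,0],
    [0,0,0]
  ],
  "turn": [0,0,0,0,0,0,0,0,0,0,0]
}}

```text
clock: 22.5
tool_pos: [0.5219, -0.0459, 0.2882]
tcp_rot: [-180.0, -0.0, -10.4]
force: [0.8, 0.1, 0.2]
gripper_width: 0.0529
grip_force: 0.0
```

Request:
{"method": "step_arm", "body": {
  "gripper": [0.6,0.6,0.6,0.6,0.6],
  "travel": [
    [-0.6,0,0],
    [-0.7,0,0],
    [-0.55,0,0],
    [0,0,0],
    [0,0,0]
  ],
  "turn": [0,0,0,0,0]
}}

```text
clock: 23.0
tool_pos: [0.4487, -0.0325, 0.2874]
tcp_rot: [-180.0, 0.1, -10.4]
force: [-0.1, -0.7, -0.1]
gripper_width: 0.0525
grip_force: 0.0
```

Run:
```python
from m import *
s=state();print(s["tool_pos"],rel([.4419,-.0312,.0285]))
p=cams.snapshot("wrist");save(p,'up.png')
b=blobs(p,'r');print(b,[at_z(p,x[0],.251).round(4) for x in b])
print(blobs(T,'r'),blobs(S,'r'))
```

```text
[ 0.44973995 -0.03278335  0.28775221] [-0.2  -0.    6.48]
[([317.4, 130.8], 1017)] [array([ 0.513 , -0.0438,  0.251 ])]
[([329.2, 131.6], 104), ([345.2, 212.9], 69)] [([236.3, 197.0], 481), ([298.6, 184.1], 111)]
```

The lever is fully raised: the ball is at x 0.513, which is 71 mm behind its lowered place, as specified. Back to the knob.

Request:
{"method": "step_arm", "body": {
  "gripper": [0.6,0.6,0.6,0.6,0.6,0.6,0.6,0.6,0.6,0.6,0.6],
  "travel": [
    [-0.2,0,0.3],
    [0,0,0.7],
    [0,0,0.9],
    [0,0,0.9],
    [0,0,0.9],
    [0,0,0.9],
    [0,0,0.8],
    [0,0,0.6],
    [0,0,0.45],
    [0,0,0],
    [0,0,0]
  ],
  "turn": [0,0,0,0,0,0,0,0,0,0,0]
}}

```text
clock: 24.25
tool_pos: [0.4416, -0.0312, 0.03]
tcp_rot: [-180.0, 0.0, -10.4]
force: [-0.2, 0.2, 0.4]
gripper_width: 0.0528
grip_force: 0.0
```

Request:
{"method": "step_arm", "body": {
  "gripper": [0.05,0.05,0.05,0.05,0.05,0.05,0.05],
  "travel": [
    [0,0,0],
    [0,0,0],
    [0,0,0],
    [0,0,0],
    [0,0,0],
    [0,0,0],
    [0,0,0]
  ],
  "turn": [0,0,0,0,0,0,0]
}}

```text
clock: 24.95
tool_pos: [0.4413, -0.0314, 0.0307]
tcp_rot: [180.0, -0.0, -10.4]
force: [-1.5, -1.0, 5.3]
gripper_width: 0.0179
grip_force: 30.0
```

Run:
```python
from h import *
s=state();print(s["tool_pos"],s["force"],s["gripper_width"],s["grip_force"])
```

```text
[ 0.44134291 -0.03137797  0.03065123] [-1.54283778 -1.01796728  5.30968038] 0.017882345930550277 30.00098748813116
```

Request:
{"method": "step_arm", "body": {
  "gripper": [0.05,0.05,0.05,0.05,0.05,0.05,0.05,0.05,0.05,0.05,0.05,0.05],
  "travel": [
    [0,-0.1,0],
    [0,-0.15,0],
    [0,-0.25,0],
    [0,-0.25,0],
    [0,-0.25,0],
    [0,-0.25,0],
    [0,-0.25,0],
    [0,-0.25,0],
    [0,-0.25,0],
    [0,-0.25,0],
    [0,-0.2,0],
    [0,-0.1,0]
  ],
  "turn": [0,0,0,0,0,0,0,0,0,0,0,0]
}}

```text
clock: 26.15
tool_pos: [0.4591, 0.0677, 0.0306]
tcp_rot: [179.8, 0.0, -10.2]
force: [-2.3, -15.8, 7.8]
gripper_width: 0.018
grip_force: 30.0
```

Request:
{"method": "step_arm", "body": {
  "gripper": [0.05,0.05,0.05,0.05,0.05,0.05],
  "travel": [
    [0,-0.1,0],
    [0,-0.1,0],
    [0,0,0],
    [0,0,0],
    [0,0,0],
    [0,0,0]
  ],
  "turn": [0,0,0,0,0,0]
}}

```text
clock: 26.75
tool_pos: [0.4608, 0.077, 0.0307]
tcp_rot: [180.0, 0.0, -10.4]
force: [-1.2, -1.9, 7.2]
gripper_width: 0.0176
grip_force: 30.0
```

Request:
{"method": "step_arm", "body": {
  "gripper": [0.7,0.7,0.7,0.7,0.7,0.7,0.7],
  "travel": [
    [0,0,0],
    [0,0,0],
    [0,0,0],
    [0,0,0],
    [0,0,0],
    [0,0,0],
    [0,0,0]
  ],
  "turn": [0,0,0,0,0,0,0]
}}

```text
clock: 27.45
tool_pos: [0.4609, 0.0771, 0.0302]
tcp_rot: [-180.0, 0.0, -10.4]
force: [0.2, -0.8, 0.4]
gripper_width: 0.061
grip_force: 0.0
```

Request:
{"method": "step_arm", "body": {
  "gripper": [1,1,1,1,1,1,1,1,1],
  "travel": [
    [0,0,-0.4],
    [0,0,-0.8],
    [0,0,-0.8],
    [0,0,-0.8],
    [0,0,-0.8],
    [0,0,-0.8],
    [0,0,-0.4],
    [0,0,0],
    [0,0,0]
  ],
  "turn": [0,0,0,0,0,0,0,0,0]
}}

```text
clock: 28.35
tool_pos: [0.4606, 0.0771, 0.2219]
tcp_rot: [-180.0, 0.0, -10.4]
force: [0.4, -0.3, -0.5]
gripper_width: 0.0881
grip_force: 0.0
```

Run:
```python
from m import *
s=state();print(s["tool_pos"],s["joint_positions"].round(1))
p=cams.snapshot("wrist");save(p,'far.png')
h=cv2.cvtColor(p["color"],cv2.COLOR_RGB2HSV).astype(int)
b=blobs(p,'g');print(b,[at_z(p,x[0],.092).round(4) for x in b],[at_z(p,x[0],.058).round(4) for x in b])
m=((h[...,0]>90)&(h[...,0]<125)&(h[...,1]>140));print('blue',m.sum(),np.argwhere(m).mean(0)[::-1])
t=blobs(T,'g');print(t,[at_z(T,x[0],.092).round(4) for x in t]); print(blobs(S,'g'),blobs(T,'r'))
```

```text
[0.4598102  0.07702736 0.22088679] [  1.    8.4 100.8   0.   70.9 101.4]
[([135.7, 16.0], 2160), ([166.8, 81.5], 3386), ([316.0, 98.0], 3873)] [array([0.6424, 0.2041, 0.092 ]), array([0.5861, 0.1937, 0.092 ]), array([0.5473, 0.0628, 0.092 ])] [array([0.6542, 0.2195, 0.058 ]), array([0.5917, 0.208 , 0.058 ]), array([0.5487, 0.0626, 0.058 ])]
blue 393 [ 60.21882952 242.39440204]
[([253.6, 161.1], 333), ([256.3, 187.3], 328), ([305.4, 202.7], 376)] [array([0.6631, 0.2123, 0.092 ]), array([0.588 , 0.2025, 0.092 ]), array([0.5463, 0.0618, 0.092 ])]
[([313.8, 238.2], 330), ([244.5, 238.5], 307), ([259.0, 255.1], 347)] [([329.2, 131.4], 103), ([345.2, 212.9], 66)]
```

Request:
{"method": "step_arm", "body": {
  "gripper": [1,1,1,1,1,1,1,1,1,1,1,1],
  "travel": [
    [0,0,0],
    [0,0,0],
    [0,0,0],
    [0,0,0],
    [0,0,0],
    [0,0,0],
    [0,0,0],
    [0,0,0],
    [0,0,0],
    [0,0,0],
    [0,0,0],
    [0,0,0]
  ],
  "turn": [-0.94,-0.94,-0.94,-0.94,-0.94,-0.94,-0.94,-0.94,-0.94,-0.94,-0.94,-0.91]
}}

```text
clock: 29.7
tool_pos: [0.4601, 0.077, 0.221]
tcp_rot: [-179.9, 0.0, 79.9]
force: [-1.1, -0.3, -1.5]
gripper_width: 0.0878
grip_force: 0.0
```

Run:
```python
from h import *
s=state();print(s["tool_pos"],s["tcp_rot"],s["joint_positions"].round(1),rel([.548,.0622,.040]))
```

```text
[0.46011352 0.07702867 0.2209572 ] [-1.79851429e+02  2.21219017e-02  7.99002316e+01] [  1.    8.5 100.8   0.   70.9  11.1] [0.02 2.24 4.52]
```

Request:
{"method": "step_arm", "body": {
  "gripper": [1,1,1,1,1,1,1,1,1,1,1],
  "travel": [
    [0.02,0.6,0],
    [0,0.8,0],
    [0,0.6,0],
    [0,0.24,0.4],
    [0,0,0.8],
    [0,0,0.8],
    [0,0,0.8],
    [0,0,0],
    [0,0,0],
    [0,0,0],
    [0,0,0]
  ],
  "turn": [0,0,0,0,0,0,0,0,0,0,0]
}}

```text
clock: 30.8
tool_pos: [0.5506, 0.0617, 0.1119]
tcp_rot: [179.8, -0.0, 79.6]
force: [-0.4, 0.2, -0.2]
gripper_width: 0.0876
grip_force: 0.0
```

Run:
```python
from m import *
s=state();print(s["tool_pos"],rel([.548,.0622,.040]))
p=cams.snapshot("wrist");save(p,'pk.png')
b=blobs(p,'g');print(b,[at_z(p,x[0],.092).round(4) for x in b])
cv2.imwrite('pics/pkv.png',p["color"][:,:,::-1])
```

```text
[0.55025003 0.06169396 0.11167465] [ 0.   -0.06  1.79]
[([337.5, 18.7], 3343), ([451.3, 2.0], 182), ([311.2, 226.8], 6700)] [array([0.5844, 0.1851, 0.092 ]), array([0.6482, 0.1821, 0.092 ]), array([0.5469, 0.0658, 0.092 ])]
```

View pics/pkv.png

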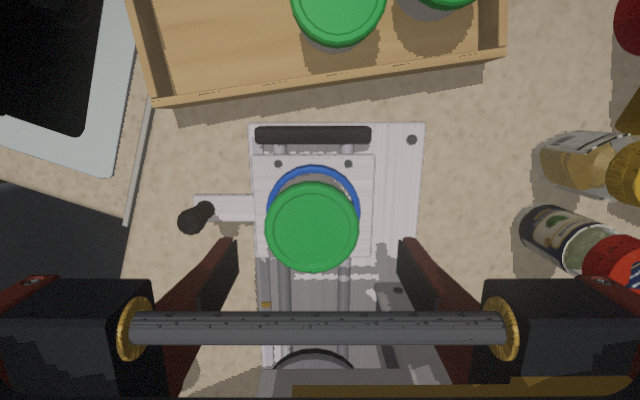

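The picture shows the pot's lid at (312,227) between the open fingers (midpoint about 317), with the nest ring in blue and no orange seal visible. I'll shift slightly, descend and grip.

Request:
{"method": "step_arm", "body": {
  "gripper": [1,1,1,1,1,0.6,0.6,0.6,0.6,0.6,0.6,0.6],
  "travel": [
    [0.03,-0.08,0.3],
    [0,0,0.5],
    [0,0,0.5],
    [0,0,0.4],
    [0,0,0.09],
    [0,0,0],
    [0,0,0],
    [0,0,0],
    [0,0,0],
    [0,0,0],
    [0,0,0],
    [0,0,0]
  ],
  "turn": [0,0,0,0,0,0,0,0,0,0,0,0]
}}

```text
clock: 32.15
tool_pos: [0.5469, 0.0635, 0.0395]
tcp_rot: [179.9, -0.0, 79.6]
force: [-1.1, 0.1, 6.5]
gripper_width: 0.0644
grip_force: 30.0
```

Request:
{"method": "step_arm", "body": {
  "gripper": [0.6,0.6,0.6,0.6,0.6,0.6,0.6,0.6],
  "travel": [
    [0,0,-0.1],
    [0,0,-0.25],
    [0,0,-0.4],
    [0,0,-0.5],
    [0,0,-0.6],
    [0,0,-0.5],
    [0,0,-0.3],
    [0,0,0]
  ],
  "turn": [0,0,0,0,0,0,0,0]
}}

```text
clock: 32.95
tool_pos: [0.5476, 0.0634, 0.1465]
tcp_rot: [179.8, -0.0, 79.6]
force: [0.2, 0.6, -3.2]
gripper_width: 0.0645
grip_force: 30.0
```

Run:
```python
from m import *
s=state();print(s["tool_pos"],s["force"],s["gripper_width"],s["grip_force"])
p=cams.snapshot("wrist");save(p,'tr.png')
o=cams.outline_of(T,"tray")
if o:
    m=o[0]["pixels"].astype(np.uint8);c,_=cv2.findContours(m,0,2);c=max(c,key=cv2.contourArea)
    r=cv2.minAreaRect(c);bx=cv2.boxPoints(r);W=[at_z(T,q,.038) for q in bx];print(o[0]["score"],bx.round(0).tolist(),np.round(W,4).tolist(),np.mean(W,0))
b=blobs(p,'g');print(b,[at_z(p,x[0],.06).round(4) for x in b])
h=cv2.cvtColor(T["color"],cv2.COLOR_RGB2HSV)
print(blobs(S,'g'),blobs(T,'g'),[at_z(S,x[0],.057).round(4) for x in blobs(S,'g')],[at_z(T,x[0],.057).round(4) for x in blobs(T,'g')])
```

```text
[0.54587196 0.06343049 0.14435549] [-0.50674422  0.32109214 -1.91947597] 0.06414728544449759 29.99963253736496
0.68 [[224.0, 236.0], [233.0, 144.0], [279.0, 149.0], [270.0, 240.0]] [[0.4482, 0.301, 0.038], [0.7204, 0.2835, 0.038], [0.7093, 0.1463, 0.038], [0.437, 0.1661, 0.038]] [0.57874459 0.22422817 0.038     ]
[([341.3, 23.7], 3912), ([440.8, 8.4], 1110), ([316.9, 268.8], 11031)] [array([0.5889, 0.1985, 0.06  ]), array([0.6628, 0.1954, 0.06  ]), array([0.5345, 0.0036, 0.06  ])]
[([305.2, 212.0], 80), ([244.4, 238.5], 311), ([259.0, 255.1], 350)] [([253.8, 161.2], 338), ([253.6, 187.2], 225)] [array([0.6703, 0.0209, 0.057 ]), array([0.6631, 0.2193, 0.057 ]), array([0.5874, 0.2089, 0.057 ])] [array([0.6678, 0.2171, 0.057 ]), array([0.5911, 0.2155, 0.057 ])]
```

Request:
{"method": "step_arm", "body": {
  "gripper": [0.6,0.6,0.6,0.6,0.6,0.6,0.6,0.6,0.6,0.6],
  "travel": [
    [0.2,-0.1,0],
    [0.4,-0.2,0],
    [0.5,-0.2,0],
    [0.5,-0.25,0],
    [0.5,-0.25,0],
    [0.5,-0.25,0],
    [0.5,-0.2,0],
    [0.4,-0.13,0],
    [0.31,-0.1,0],
    [0,0,0]
  ],
  "turn": [0,0,0,0,0,0,0,0,0,0]
}}

```text
clock: 34.15
tool_pos: [0.507, 0.227, 0.1442]
tcp_rot: [-179.9, -0.0, 79.7]
force: [-0.5, 0.1, -2.5]
gripper_width: 0.0645
grip_force: 30.0
```

Request:
{"method": "step_arm", "body": {
  "gripper": [0.6,0.6,0.6,0.6,0.6,0.6,0.6,0.6,0.6,0.6,0.6,0.6],
  "travel": [
    [0,0,0],
    [0,0,0],
    [0,0,0],
    [0,0,0],
    [0,0,0],
    [0,0,0],
    [0,0,0],
    [0,0,0],
    [0,0,0],
    [0,0,0],
    [0,0,0],
    [0,0,0]
  ],
  "turn": [0.6,0.9,0.95,0.95,0.95,0.95,0.95,0.95,0.95,0.95,0.8,0.4]
}}

```text
clock: 35.35
tool_pos: [0.5077, 0.2246, 0.1444]
tcp_rot: [180.0, 0.0, -3.1]
force: [0.5, 1.1, -2.4]
gripper_width: 0.0644
grip_force: 30.0
```

Run:
```python
from m import *
s=state();print(s["tool_pos"],s["tcp_rot"],s["joint_positions"].round(1),s["gripper_width"],rel([.509,.225,.0095]))
p=cams.snapshot("wrist");save(p,'tr2.png')
h=cv2.cvtColor(p["color"],cv2.COLOR_RGB2HSV)
b=blobs(p,'g');print(b,[at_z(p,x[0],.058).round(4) for x in b])
```

```text
[0.50766289 0.22468239 0.14442382] [ 1.79975244e+02  3.02686537e-02 -2.86035156e+00] [ 16.8  20.4  96.1  -0.   63.6 109.6] 0.06437788560362993 [ 0.03 -0.01  3.37]
[([314.6, 17.8], 2821), ([332.1, 100.4], 5186), ([317.6, 269.7], 10819)] [array([0.6519, 0.2201, 0.058 ]), array([0.5923, 0.2093, 0.058 ]), array([0.4441, 0.2282, 0.058 ])]
```

Request:
{"method": "step_arm", "body": {
  "gripper": [0.6,0.6,0.6,0.6,0.6,0.6,0.6,0.6,0.6,0.6,0.6,0.6],
  "travel": [
    [0,0,0.2],
    [0,0,0.4],
    [0,0,0.5],
    [0,0,0.5],
    [0,0,0.5],
    [0,0,0.4],
    [0,0,0.3],
    [0,0,0.2],
    [0,0,0.1],
    [0,0,0.07],
    [0,0,0.05],
    [0,0,0]
  ],
  "turn": [0,0,0,0,0,0,0,0,0,0,0,0]
}}

```text
clock: 36.7
tool_pos: [0.508, 0.2256, 0.0161]
tcp_rot: [-180.0, -0.0, -2.8]
force: [-0.1, -0.4, -2.3]
gripper_width: 0.0643
grip_force: 30.0
```

Request:
{"method": "step_arm", "body": {
  "gripper": [0.6,0.6,0.6,0.6,0.6,0.6],
  "travel": [
    [0,0,0.04],
    [0,0,0.04],
    [0,0,0.04],
    [0,0,0.04],
    [0,0,0],
    [0,0,0]
  ],
  "turn": [0,0,0,0,0,0]
}}

```text
clock: 37.3
tool_pos: [0.5077, 0.2255, 0.0094]
tcp_rot: [-180.0, 0.0, -2.8]
force: [0.5, -0.3, -2.3]
gripper_width: 0.0643
grip_force: 30.0
```

Request:
{"method": "step_arm", "body": {
  "gripper": [0.6,0.6,0.6,0.6],
  "travel": [
    [0,0,0.03],
    [0,0,0.03],
    [0,0,0],
    [0,0,0]
  ],
  "turn": [0,0,0,0]
}}

```text
clock: 37.7
tool_pos: [0.5079, 0.2255, 0.0075]
tcp_rot: [-180.0, -0.0, -2.8]
force: [-1.7, -0.3, 5.7]
gripper_width: 0.0643
grip_force: 30.0
```

Contact with the floor: the force has turned from -2.3 to +5.7 N. Release and rise.

Request:
{"method": "step_arm", "body": {
  "gripper": [0.84,0.84,0.84,0.84,0.84],
  "travel": [
    [0,0,0],
    [0,0,0],
    [0,0,0],
    [0,0,0],
    [0,0,0]
  ],
  "turn": [0,0,0,0,0]
}}

```text
clock: 38.2
tool_pos: [0.5077, 0.2255, 0.007]
tcp_rot: [-180.0, 0.0, -2.8]
force: [-0.3, 0.8, -0.2]
gripper_width: 0.0738
grip_force: 0.0
```

Request:
{"method": "step_arm", "body": {
  "gripper": [0.84,0.84,0.84,0.84,0.84,0.84,0.84,0.84,0.84,0.84],
  "travel": [
    [0,0,-0.2],
    [0,0,-0.4],
    [0,0,-0.6],
    [0,0,-0.8],
    [0,0,-0.9],
    [0,0,-0.9],
    [0,0,-0.9],
    [0,0,-0.6],
    [0,0,0],
    [0,0,0]
  ],
  "turn": [0,0,0,0,0,0,0,0,0,0]
}}

```text
clock: 39.2
tool_pos: [0.5076, 0.2254, 0.2194]
tcp_rot: [-180.0, -0.0, -2.8]
force: [-0.3, 0.6, -0.4]
gripper_width: 0.0737
grip_force: 0.0
```

Run:
```python
from m import *
s=state();print(s["tool_pos"],s["force"])
print(blobs(S,'g'),blobs(T,'r'))
b=blobs(T,'g');print(b,[at_z(T,x[0],.058).round(4) for x in b])
p=cams.snapshot("wrist");b=blobs(p,'g');print(b,[at_z(p,x[0],.06).round(4) for x in b])
a=cv2.resize(S["color"][150:330,200:440],None,fx=1.65,fy=1.65)
w=cv2.resize(p["color"],(396,248));w=np.vstack([w,np.zeros((a.shape[0]-248,396,3),np.uint8)])
cv2.imwrite('pics/end.png',np.hstack([a,w])[:,:,::-1])
```

```text
[0.50652997 0.22506098 0.2176979 ] [-0.48277519 -1.31491133 -0.07599265]
[([244.7, 239.2], 261), ([259.0, 255.2], 348), ([266.6, 279.7], 397)] [([329.4, 131.4], 102), ([345.2, 213.2], 76)]
[([253.6, 161.1], 332), ([256.2, 187.3], 327), ([243.1, 215.0], 96)] [array([0.668 , 0.2175, 0.058 ]), array([0.5908, 0.2077, 0.058 ]), array([0.5093, 0.2435, 0.058 ])]
[([315.6, 24.8], 3172), ([329.2, 101.8], 3162), ([316.5, 183.6], 2597)] [array([0.6626, 0.2196, 0.06  ]), array([0.5921, 0.2094, 0.06  ]), array([0.5085, 0.2264, 0.06  ])]
```

View pics/end.png

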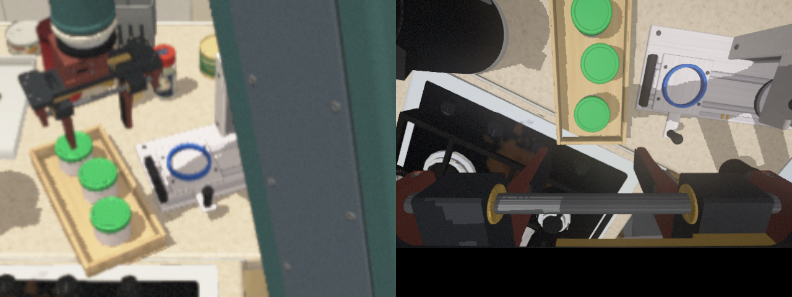

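The picture shows three pots in a row in the tray. Ours is upright at (592,113), between the walls and clear of pot_c at (600,63). The empty nest is at the left stop (684,85). The ball is unchanged at (345,213) in the top view.

```bash
python3 -c "
from workcell import job
print(job.job_done())"
```

```text
the job is handed in; nothing more can be done
None
```

I handed the job in at about 39 s of the 72 s: the lid was pressed home, the lever raised again, the carrier left in the far stop, and the pot set upright in the tray beside the other two. The hand-in gave no verdict, and my first grip dragged the carrier on the way to the middle stop, which did not disturb the pot in its nest.

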